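# Snap ring onto a grinder spindle stub

### The job

Refit the snap ring on the spindle stub in the assembly fixture: first swing the clamp yoke fully down over the stub's flange, then take the pliers (the ring is already on their pins) off the rack by the grips, squeeze them to the stop so that the ring is spread, and slide the ring over the end of the stub down to the groove just above the dark hub. Do not force it, and do not let the ring press hard on the hub. Finish while still holding: keep the pliers upright and squeezed, the ring spread and level with the groove; let nothing go, and leave the other things on the bench where they are.

Things in the scene. Friction and masses are not known exactly. Their poses are not given: they have to be found in the camera images.
- nest (a point): Fixed aluminium fixture plate, 150 x 90 x 14 mm, reaching 60 mm to -x and 90 mm to +x of this point, with six 6 mm high blocks round the stub's foot. The point is the centre of the nest on the plate's top face, on the stub's axis; z up, x runs along the fixture from the nest towards the yoke's hinge.
- yoke_hinge (a point): Hinge line of the clamp yoke, at the far (+x) end of the fixture: 75 mm from the nest along the fixture's x and 19 mm above the plate's top; the hinge axis is this frame's y (same axes as the nest).
- yoke (a joint): Angle of the steel clamp yoke in rad: 0 = fully down (level, bars 1 mm above the flange); starts at 0.6 to 1.0. A friction hinge (0.3 N m) that stays where left; 2 to 5 N on the pad moves it. U-shaped: two bars 60 mm apart that pass either side of the stub, joined by a crossbar at the end away from the hinge.
- yoke_pad (a point): Top centre of the flat rubber pressing pad (26 x 34 mm) on the yoke's crossbar. It lies 130 mm from the hinge towards -x of the fixture and 8 mm above the hinge line when the yoke is down; 55 mm to -x of the nest then, 27 mm above the plate. Turns with the yoke.
- stub: Loose steel spindle stub standing in the nest, 0.5 to 0.8 kg; origin at the centre of its underside, z up its axis. From the bottom: flange 68 mm dia to 12 mm, dark hub 48 mm dia to 30 mm (its flat top is the stop for the ring), groove 27 mm dia from 30 to 36 mm, shaft 30 mm dia from 36 to 54 mm with a 2.5 mm chamfer at the top.
- groove (a point): On the stub's axis at mid groove, 33 mm above its underside, 3 mm above the top of the hub. z up.
- stub_end (a point): On the stub's axis at its top end, 54 mm above its underside.
- rack_notch (a point): Fixed grey tool rack: upright plate 5 mm thick, 80 mm wide, top 110 mm above the table, notched 28 mm wide, 10 mm deep. The point is the centre of the notch's floor, 100 mm above the table. The pliers' rear tab rests in the notch, its lip hooked 10 mm down behind the plate: the ring lugs rest on a 28 mm high ledge. Lift straight up: 30 mm frees the tab, 90 mm lifts the ring over the plate.
- pliers: Loose snap-ring pliers, 0.2 to 0.4 kg, hung in the rack, tips down: two steel levers on one pivot, black grips on top, a dark C-shaped ring lying level on the pins at the bottom and captive there. Origin = centre of the spread ring's opening, mid thickness. z up; y = line of squeezing. Levers, pivot and grips lie 20 mm to +x of the origin, back plate and tab beyond (to 38 mm); pivot 80 mm up.
- ring (a point): Same point and axes as the pliers' origin. The ring is 4 mm thick. Relaxed, its opening is 27.6 mm wide and will not pass the shaft; spread to the stop it clears the 30 mm shaft by about 2 mm all round when this point is on the stub's axis. The ring reaches 24 mm to -x, spread about 25 mm to either side, its lugs 24 mm to +x.
- grips (a point): Midway between the black grips, 20 mm to +x and 152 mm above the pliers' origin: pinch here from above, closing along the pliers' y. Grips are 18 mm wide in x, 129 to 175 mm above the origin; over the outer faces 52 mm here relaxed (60 at the top), 28 mm squeezed to the stop, faces then upright and parallel. A spring opens them: 3 to 7 N a side to squeeze; the stop takes any further force.
- spread (a joint): Turn of one lever in rad (the other mirrors it): 0 = relaxed, ring closed; 0.177 = squeezed to the stop, ring fully spread (a hard grip reads up to 0.02 more); it must stay above 0.14.
- mount_a: Black resin specimen mount, 31 mm dia, 22 mm high, on the bench between fixture and rack; leave alone. Origin at the centre of its underside.
- mount_b: Second such mount, farther out; leave alone. Origin at the centre of its underside.
- spare_bearing: Steel bearing ring, 52 mm dia, 14 mm high, flat on the bench; leave alone. Origin at the centre of its underside.
- wrench: Steel wrench, 150 mm, flat on the bench; leave alone. Origin at the centre of its underside.
- bottle: White bottle, 56 mm dia, 110 mm high, beyond the fixture; leave alone. Origin at the centre of its underside.
- jar: Grey jar, 64 mm dia, 80 mm high; leave alone. Origin at the centre of its underside.
- weight: Steel cylinder, 44 mm dia, 30 mm high; leave alone. Origin at the centre of its underside.
There are look-alikes about, which are no part of the job. What is shaped like the stub but red or yellow is not meant.

How it is judged:
By the outcome, as a careful person would: the job done as asked, in the order asked, and still so for the second after the job is handed in, while the arm keeps its last pose, push and grip.
It also fails if it takes over 56 s, if anything falls off the work surface, if the arm or the gripper's body presses on something with over 40 N, if the wrist force passes 120 N, or if a joint passes its speed limit or range.

### The arm

A 6-joint arm with a two-finger parallel gripper is mounted at the origin on the work surface. World frame = base frame: x ahead of the robot, y to its left, z up, the work surface at z = 0. Lengths are in m, angles in degrees, forces in N, time in s.
With the tool pointing down it reaches from about 0.375 to 0.75 m from the base axis. Payload 9 kg.
Tool frame: the origin (TCP) lies where the fingers leave the gripper's body, on its centre line; the fingertips stand 73 mm ahead of it and the grasp point (between the pads) lies 54 mm ahead of it (robot.tip_reach is the distance from the TCP to the fingertips, in m); z points along the fingers, y is the direction in which the jaws open and shut (so a half turn about z gives the same grasp; the last joint's range is limited). The gripper opens to 85 mm and grips with 20 to 120 N. Pads are 22 mm wide; open, the fingers measure 114 mm over their backs; the gripper's body (76 mm by 85 mm) begins 54 mm behind the grasp point. The pads swing forward as they close: fully open they stand 13 mm farther back than shut.
Start: joints at [-81.171, 5.964, 5.575, 89.605, 0, 77.527], TCP at [0.218, -0.559, 0.304] pointing down, gripper open.
Joint ranges: [-171.21, 171.21], [-48.23, 106.86], [-62.78, 66.21], [-105.2, 120.99], [-86.42, 89.51], [-180, 180]. Speed limits (degrees/s): [127.2, 127.2, 147.25, 180, 180, 180].

### API

Orientations are given as [roll, pitch, yaw] about the fixed x, y, z axes, in that order (R = Rz(yaw) Ry(pitch) Rx(roll)).
In Python, from plant import robot gives the robot as it stands. Calls block until the motion is done:
- robot.move_pose(position, orientation): joint-space move of the TCP to a pose.
- robot.line_to(position, vel=0.15, rotation=None, guard=None): straight line of the TCP; rotation=None keeps the orientation; vel is the mean speed in m/s. With guard (N) it stops when the force on the tool has changed by that much, and returns True; else False.
- robot.goto_joints(angles): joint-space move.
- robot.set_gripper(opening): finger opening in m; the grip force is fixed at half the most; returns when the fingers have stopped.
- robot.pause(seconds).
- robot.ik(position, orientation): joint angles nearest the present ones, or None.
- robot.observe(): the state.
- robot.grab_frame(name): name is "scene" or "side" or "wrist"; returns the picture (384x512x3 uint8, blue, green, red); there is no depth.
- robot.get_calibration(name): a dict with "vertical_fov" (degrees; the focal length in pixels is half the picture's height over the tangent of half this angle, whatever the lens; pixels are square), "cx", "cy" (the principal point, pixels), "rvec" (rotation vector, rad) and "tvec" (3), from world to camera coordinates, as OpenCV has them. Camera axes: x right, y down, z forward; pixel columns grow to the right and rows downward; lengths in m; the calibration is good to about 2 mm. A picture is of the moment at which its call begins: read the wrist's pose just before it. get_calibration takes no time and is no camera call; for the wrist camera it gives the pose at the moment of the call.
A pose or a line that the arm cannot do raises robot.IKError and nothing moves.
- robot.job_done(): hands the job in, once; it reports no verdict.
The state is a dict: "time": time; "q": joint angles; "qvel": joint speeds; "joint_torque": joint torques, N m; "tool_pos": TCP position; "tcp_rot": TCP orientation; "ft_force": force on the tool from outside, world axes, zero at the start; "torque": the same for the moment, N m; "gripper_width": finger opening in m.
Only numpy, scipy, OpenCV 4.12 (cv2) and the standard library are available. Lean on these libraries where they do the work, as an engineer would, in place of code of your own. Each camera call takes 0.05 s, during which the arm holds its last target. There are 200 camera calls.

## Working session

There is one attempt and no reset: what is moved stays moved. The work goes in short steps, each a Python script; the robot and the scene stay as the last script left them, time stands still between calls to the robot, and variables do not carry over. Pictures are saved under pics/ and viewed, about 8 in all and at most 12, crops included, and the job is handed in when it is done.

```bash
ls; mkdir -p pics; python3 - <<'E'
from plant import robot
import cv2
for n in("scene","side","wrist"):
    c=robot.get_calibration(n); print(n,c)
    cv2.imwrite(f"pics/{n}0.png",robot.grab_frame(n))
a=cv2.imread("pics/scene0.png");b=cv2.imread("pics/side0.png")
import numpy as np
o=robot.observe();print(o["tool_pos"],o["tcp_rot"],o["time"],o["ft_force"])
E
```

```text
pics
scene {'vertical_fov': 52.25408517257473, 'cx': 258.8377953603698, 'cy': 184.2797357908008, 'rvec': array([ 2.00130095,  1.82493978, -0.47635016]), 'tvec': array([-0.05723649, -0.44913066,  1.44854734])}
side {'vertical_fov': 54.168332406199504, 'cx': 260.68020027240766, 'cy': 191.57759220183542, 'rvec': array([ 0.40180166, -2.52524666,  1.51711112]), 'tvec': array([0.54650641, 0.19466653, 0.77590583])}
wrist {'vertical_fov': 71.98057061907319, 'cx': 257.1652439400446, 'cy': 191.442639189715, 'rvec': array([-2.36508014,  1.61573079,  0.2664374 ]), 'tvec': array([-0.5986692 , -0.04140846,  0.38170654])}
[ 0.21797002 -0.55882846  0.30330416] [-1.79944008e+02 -1.33548551e-02  2.13047539e+01] 0.15 [-0.10514608 -0.04089046  0.74041576]
```

View pics/scene0.png

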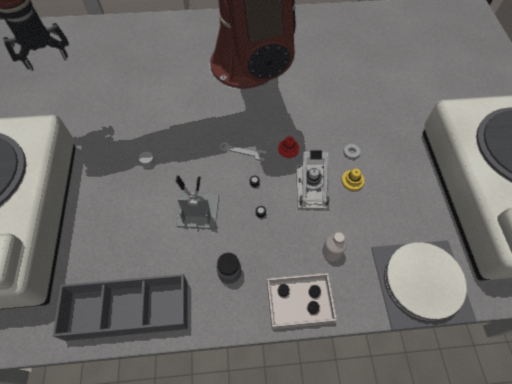

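View pics/side0.png

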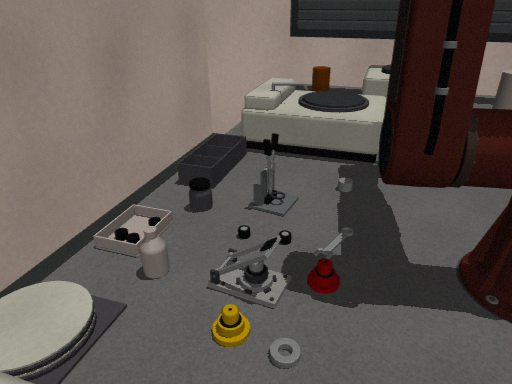

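The scene shows the fixture at (314,180) with its pad near (316,155), hinge away from the robot, and the pliers in the rack at about (195,200). In the side view, the stub top is at about (257,262) and the grips at (268,146)/(275,139).

```bash
cat > h.py <<'E'
from plant import robot
import numpy as np, cv2
from scipy.spatial.transform import Rotation as Ro
def cam(n):
    c=robot.get_calibration(n); f=192/np.tan(np.radians(c["vertical_fov"])/2)
    R=cv2.Rodrigues(np.array(c["rvec"]))[0]
    return dict(K=np.array([[f,0,c["cx"]],[0,f,c["cy"]],[0,0,1]]),R=R,t=np.array(c["tvec"]))
def ray(c,p):
    d=c["R"].T@np.linalg.inv(c["K"])@[p[0],p[1],1]; return -c["R"].T@c["t"], d/np.linalg.norm(d)
def onz(c,p,z):
    o,d=ray(c,p); return o+d*(z-o[2])/d[2]
def tri(*cp):
    A=np.zeros((3,3));b=np.zeros(3);L=[ray(c,p) for c,p in cp]
    for o,d in L:
        P=np.eye(3)-np.outer(d,d);A+=P;b+=P@o
    x=np.linalg.solve(A,b); return x,max(np.linalg.norm((np.eye(3)-np.outer(d,d))@(x-o)) for o,d in L)
def proj(c,X):
    v=c["K"]@(c["R"]@np.asarray(X)+c["t"]); return v[:2]/v[2]
def snap(tag):
    c=cam("wrist"); im=robot.grab_frame("wrist"); cv2.imwrite(f"pics/{tag}.png",im); np.savez(f"pics/{tag}.npz",**c); return c,im
def load(tag): return dict(np.load(f"pics/{tag}.npz"))
E
python3 - <<'E'
from h import *
s,d=cam("scene"),cam("side"); np.set_printoptions(precision=4,suppress=True)
print("stub",tri((s,(314,172)),(d,(256,263))), "pad",tri((s,(316,155)),(d,(270,245))))
print("hingeplate far",onz(s,(314,205),.014),"near",onz(s,(315,160),.014))
print("grips",tri((s,(189,184)),(d,(271,143))),"notch", tri((s,(195,207)),(d,(265,175))))
for n in ((181,184),(197,184)): print(onz(s,n,.2))
print('base',onz(s,(180,225),0),onz(s,(217,227),0),onz(s,(218,195),0))
o=robot.observe();R=Ro.from_euler("xyz",o["tcp_rot"],degrees=True).as_matrix();w=cam("wrist")
print("cam in tool",R.T@(-w["R"].T@w["t"]-o["tool_pos"]),(w["R"]@R).T)
a=cv2.resize(cv2.imread("pics/scene0.png")[135:245,165:375],None,fx=3.8,fy=3.8,interpolation=2)
cv2.imwrite("pics/crop.png",a)
E
```

```text
stub (array([0.5285, 0.1692, 0.0587]), np.float64(0.0008374324530049293)) pad (array([0.5008, 0.1713, 0.1094]), np.float64(0.0014319883300895379))
hingeplate far [0.6127 0.1606 0.014 ] near [0.4576 0.1896 0.014 ]
grips (array([ 0.6057, -0.179 ,  0.1794]), np.float64(0.001521004905084846)) notch (array([ 0.622 , -0.1769,  0.0827]), np.float64(0.0015440919672048059))
[ 0.6178 -0.1948  0.2   ]
[ 0.6212 -0.1559  0.2   ]
base [ 0.6349 -0.2297  0.    ] [ 0.6507 -0.1246  0.    ] [ 0.547  -0.1173  0.    ]
cam in tool [ 0.0818 -0.0002 -0.0703] [[-0.0001 -0.9482 -0.3178]
 [ 1.      0.0003 -0.0014]
 [ 0.0014 -0.3178  0.9482]]
```

View pics/crop.png

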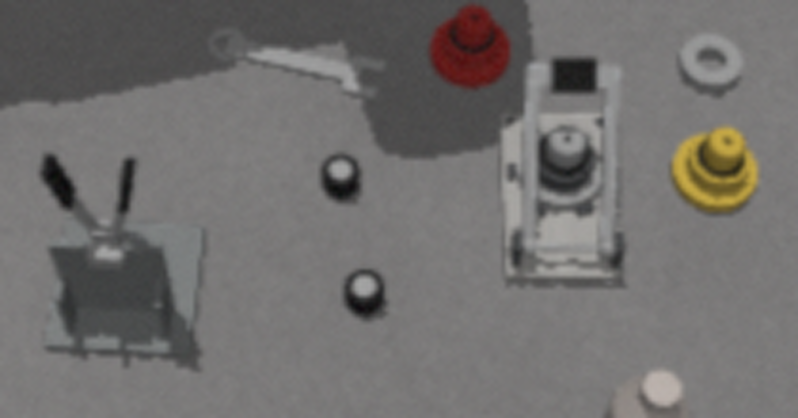

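The crop shows the black pad (575,75) on the raised yoke, the stub below it, and the pliers leaning on the robot side of the rack plate. I'll take close wrist views from the robot side (yaw 180), with two poses at each place.

```bash
python3 - <<'E'
from h import *
np.set_printoptions(precision=4,suppress=True)
def P(x,y,z): 
    r=[180,0,180]; q=robot.ik([x,y,z],r); print(q); robot.move_pose([x,y,z],r)
for tag,p in (("pA",(.55,-.13,.44)),("pB",(.55,-.23,.44)),("fA",(.47,.12,.33)),("fB",(.47,.22,.33))):
    try: P(*p); robot.pause(.2); snap(tag)
    except robot.IKError as e: print(tag,e)
    o=robot.observe(); print(tag,o["time"],o["tool_pos"],o["tcp_rot"],o["ft_force"])
ims=[cv2.imread(f"pics/{t}.png") for t in("pA","pB","fA","fB")]
cv2.imwrite("pics/v1.png",cv2.resize(np.vstack([np.hstack(ims[:2]),np.hstack(ims[2:])]),(800,600),interpolation=cv2.INTER_AREA))
E
```

```text
[-26.5555   4.5671  18.5387 103.9716   0.     -26.5555]
pA 2.4167 [ 0.5499 -0.1304  0.4398] [179.9949  -0.0138 179.9451] [-0.8752 -0.3731 -0.5161]
[-35.2498  10.2753  24.7224 104.4471   0.     -35.2498]
pB 3.15 [ 0.5502 -0.229   0.4404] [-179.9855    0.027  -179.9235] [-0.3216  0.334   0.4702]
[ -1.1734 -13.6837 -10.5456  93.1381   0.      -1.1734]
fA 4.8 [0.4704 0.1194 0.3301] [-179.9964    0.0075  179.9354] [0.6858 0.8754 0.3838]
[10.6215 -7.765  -5.3046 92.4605  0.     10.6215]
fB 5.5333 [0.4702 0.2191 0.3301] [-179.9972    0.0064  179.9157] [-0.2289 -1.167  -0.4988]
```

View pics/v1.png

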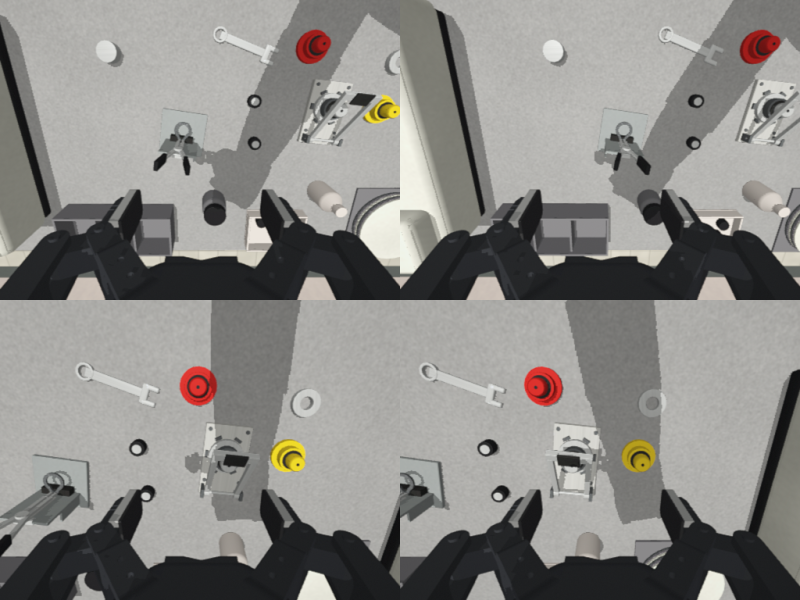

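The wrist views show the pliers from the robot side with the ring visible, and the yoke with its black pad over the stub. I'll crop all four views at higher zoom.

```bash
python3 - <<'E'
import cv2,numpy as np
T=[]
for t,x,y in(("pA",185,118),("pB",235,118),("fA",240,150),("fB",175,150)):
    a=cv2.resize(cv2.imread(f"pics/{t}.png")[y:y+120,x:x+120],None,fx=3.3,fy=2.5,interpolation=cv2.INTER_CUBIC) if 0 else cv2.resize(cv2.imread(f"pics/{t}.png")[y:y+100,x:x+130],None,fx=3,fy=3,interpolation=cv2.INTER_CUBIC)
    for i in range(0,130,10): cv2.line(a,(i*3,0),(i*3,3 if i%50 else 8),(0,0,255),1)
    for i in range(0,100,10): cv2.line(a,(0,i*3),(3 if i%50 else 8,i*3),(0,0,255),1)
    T.append(a)
cv2.imwrite("pics/v2.png",np.vstack([np.hstack(T[:2]),np.hstack(T[2:])]))
E
```

```text
(no output)
```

View pics/v2.png

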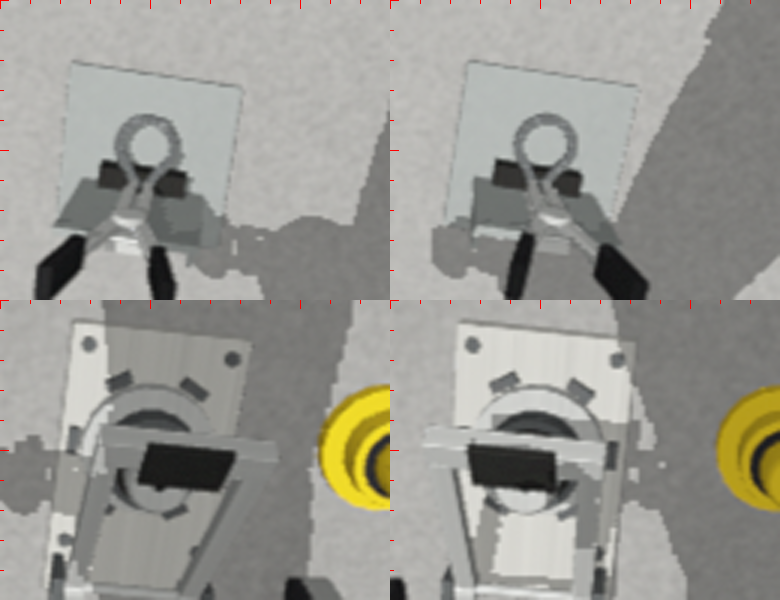

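Zoomed view: plate corners, pad corners, ring eye (148,143)/(155,143) in the tiles, and rack base edges are all clear. I'll triangulate them.

```bash
python3 - <<'E'
from h import *
np.set_printoptions(precision=4,suppress=True)
C={t:load(t) for t in("pA","pB","fA","fB")}
O=dict(pA=(185,118),pB=(235,118),fA=(240,150),fB=(175,150))
px=lambda t,p:(O[t][0]+(p[0]+.5)/3-.5,O[t][1]+(p[1]+.5)/3-.5)
def T(k,n,a,b): 
    r=tri((C[k+"A"],px(k+"A",a)),(C[k+"B"],px(k+"B",b)));print(n,r[0],r[1]);return r[0]
cl=T("f","plate -y",(73,22),(70,22));cr=T("f","plate +y",(252,42),(245,43));
d=cr-cl;print("yaw",np.degrees(np.arctan2(-d[0],d[1])),np.linalg.norm(d))
pad=[T("f","pad",a,b) for a,b in zip([(147,143),(236,150),(222,192),(138,182)],[(80,145),(167,152),(165,193),(80,187)])]
pc=np.mean(pad,0);print("padc",pc, "axis x",pad[3]+pad[2]-pad[0]-pad[1],"y",pad[1]-pad[0])
T("f","stubflange nearest",(150,85),(145,85))
a=T("p","base",(72,62),(78,62));b=T("p","base",(241,87),(247,87));d=b-a;print("yaw",np.degrees(np.arctan2(-d[0],d[1])),np.linalg.norm(d))
T("p","ring",(148,143),(155,143))
# grips
for t in("pA","pB"):
    im=cv2.imread(f"pics/{t}.png");m=(im.max(2)<45).astype(np.uint8);m[:int(O[t][1]+76)]=0;m[240:]=0
    n,l,s,c=cv2.connectedComponentsWithStats(m)
    g=[i for i in range(1,n) if 80<s[i][4]<1500 and O[t][0]<c[i][0]<O[t][0]+130]
    g.sort(key=lambda i:c[i][0]);print(t,[(s[i],c[i]) for i in g]);C[t+"g"]=[c[i] for i in g[:2]]
G=[tri((C["pA"],C["pAg"][i]),(C["pB"],C["pBg"][i])) for i in(0,1)];print(G,(G[0][0]+G[1][0])/2)
d=G[1][0]-G[0][0];print("yaw",np.degrees(np.arctan2(-d[0],d[1])))
E
```

```text
plate -y [0.4661 0.1304 0.0046] 0.00024395028468374283
plate +y [0.4743 0.2186 0.0159] 4.551312900668932e-06
yaw -5.295199242229519 0.08931828908000639
pad [0.4913 0.1559 0.1161] 0.0001344364682931545
pad [0.4931 0.1892 0.1192] 0.00013250897544797067
pad [0.5136 0.187  0.111 ] 5.1515104967918794e-05
pad [0.5101 0.1536 0.1111] 0.0007339818192627478
padc [0.502  0.1714 0.1144] axis x [ 0.0393 -0.0045 -0.0132] y [0.0018 0.0334 0.0031]
stubflange nearest [0.4952 0.1686 0.0187] 0.0002477085494032856
base [ 0.5318 -0.2216  0.0024] 0.0004126533165785665
base [ 0.5467 -0.1148  0.0085] 0.00029150047252870213
yaw -7.926416478318806 0.10802869491678825
ring [ 0.5795 -0.1733  0.0228] 0.0003816323720209542
pA [(array([198, 197,  15,  21, 184], dtype=int32), array([204.7065, 206.7663])), (array([235, 200,   8,  24, 130], dtype=int32), array([238.3308, 211.5385]))]
pB [(array([274, 196,   9,  22, 109], dtype=int32), array([277.8073, 206.5688])), (array([303, 200,  18,  23, 235], dtype=int32), array([311.4043, 211.1277]))]
[(array([ 0.6007, -0.2005,  0.1791]), np.float64(0.00026788653524013005)), (array([ 0.6066, -0.1553,  0.1814]), np.float64(7.685303576203013e-05))] [ 0.6036 -0.1779  0.1803]
yaw -7.412916541425854
```

```bash
python3 - <<'E'
from h import *
np.set_printoptions(precision=4,suppress=True)
A=np.radians(-4.7); u=np.array([np.cos(A),np.sin(A),0])
H=np.array([.6045,.1637,.033]); rot=[180,0,175.3]
def tip(th,dz=0):
    return H-u*(.130*np.cos(th)-.008*np.sin(th))+[0,0,.130*np.sin(th)+.008*np.cos(th)+.073+dz]
print(tip(.6),robot.tip_reach)
robot.set_gripper(0)
robot.move_pose(tip(.605,.035),rot)
for th in (.6,.5,.4,.3,.2,.1,.03):
    hit=robot.line_to(tip(th,0.0),vel=.06,guard=15)
    o=robot.observe();print(th,hit,o["ft_force"],o["tool_pos"],tip(th))
hit=robot.line_to(tip(0,-.006),vel=.02,guard=12);o=robot.observe();print(hit,o["ft_force"],o["tool_pos"]-[0,0,.073],o["time"])
robot.line_to(o["tool_pos"]+np.array([0,0,.08]),vel=.2)
for t,y in(("sA",.12),("sB",.22)):
    robot.move_pose([.515,y,.27],[180,0,180]);robot.pause(.2);snap(t)
print(robot.observe()["time"])
T=[cv2.resize(cv2.imread(f"pics/{t}.png")[110:310,100:420],(400,250),interpolation=2) for t in("sA","sB")]
cv2.imwrite("pics/v3.png",cv2.resize(np.vstack(T),None,fx=1.2,fy=1.2))
E
```

```text
[0.5021 0.1721 0.186 ] 0.0726
0.6 False [ 0.0137  0.2107 -0.1777] [0.502  0.1721 0.186 ] [0.5021 0.1721 0.186 ]
0.5 False [-0.1783  0.6621 -0.2717] [0.4942 0.1727 0.175 ] [0.4946 0.1727 0.1753]
0.4 False [-0.766   0.3971 -0.0449] [0.4878 0.1733 0.1634] [0.4883 0.1733 0.164 ]
0.3 False [0.3865 0.9125 0.0096] [0.4826 0.1737 0.1515] [0.4831 0.1737 0.1521]
0.2 False [-0.2587 -0.1403 -0.5243] [0.4786 0.174  0.1391] [0.4791 0.174  0.1397]
0.1 False [ 0.2195 -0.4929  0.9898] [0.4759 0.1742 0.1263] [0.4764 0.1742 0.1269]
0.03 False [-0.6539 -0.1992  0.7608] [0.4749 0.1743 0.1173] [0.4752 0.1743 0.1179]
True [-3.9473 -0.7707  9.3818] [0.4754 0.1744 0.0406] 10.0917
12.125
```

View pics/v3.png

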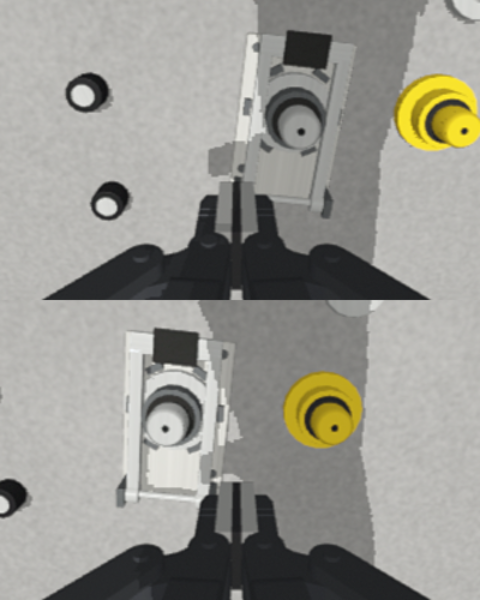

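The yoke is level: hard contact came with the pad at z = 40.6 mm against 41 expected. The stub's centre hole shows at tile (302,132) and (165,129). Next I'll locate the stub and grasp the pliers.

```bash
cat >> h.py <<'E'
def hole(im,p,r=6):
    g=cv2.cvtColor(im,cv2.COLOR_BGR2GRAY).astype(float);x,y=map(int,p);w=g[y-r:y+r+1,x-r:x+r+1]
    m=np.clip(np.median(w)*.8-w,0,None);Y,X=np.mgrid[y-r:y+r+1,x-r:x+r+1]
    return (m*X).sum()/m.sum(),(m*Y).sum()/m.sum()
E
python3 - <<'E'
from h import *
np.set_printoptions(precision=4,suppress=True)
r=[]
for t,p in(("sA",(100+302/1.5,110+132/1.5)),("sB",(100+165/1.5,110+129/1.5))):
    h=hole(cv2.imread(f"pics/{t}.png"),p);c=load(t);r.append((c,h));print(t,p,h,onz(c,h,.068))
print("stub end",tri(*r))
rot=[180,0,172.5];g=np.array([.602,-.1775,.182+.054])
robot.set_gripper(.085)
robot.move_pose(g+[0,0,.08],rot);robot.pause(.1);snap("g0")
print(robot.line_to(g,vel=.1,guard=8));o=robot.observe();print(o["time"],o["tool_pos"],o["ft_force"])
cv2.imwrite("pics/v4.png",np.hstack([cv2.imread("pics/g0.png"),robot.grab_frame("wrist")])[:,:,:]) 
a=cv2.imread("pics/v4.png");cv2.imwrite("pics/v4.png",cv2.resize(a,(800,300),interpolation=3))
E
```

```text
sA (301.33333333333337, 198.0) (np.float64(300.35821917808215), np.float64(197.4227397260274)) [0.5291 0.1682 0.068 ]
sB (210.0, 196.0) (np.float64(209.70434573251472), np.float64(195.53798001685325)) [0.529 0.168 0.068]
stub end (array([0.5289, 0.1681, 0.0686]), np.float64(3.3139126698653666e-05))
False
15.525 [ 0.6023 -0.1776  0.2369] [0.0959 0.2196 1.1354]
```

View pics/v4.png

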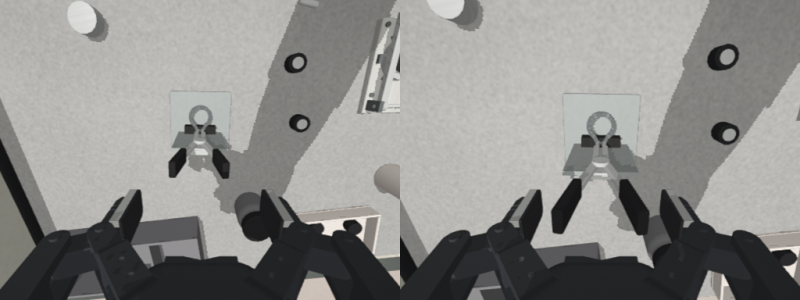

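The grips are centred between the open fingers and the yaw matches. I'll check the grips' x in the g0 picture, then close and lift.

```bash
python3 - <<'E'
from h import *
np.set_printoptions(precision=4,suppress=True)
im=cv2.imread("pics/g0.png");c=load("g0")
m=(im.max(2)<45).astype(np.uint8);n,l,s,ce=cv2.connectedComponentsWithStats(m)
G=[onz(c,ce[i],.181) for i in range(1,n) if 100<s[i][4]<1500 and 200<ce[i][0]<310 and 185<ce[i][1]<232]
print(G,np.mean(G,0))
E
```

```text
[array([ 0.5999, -0.2005,  0.181 ]), array([ 0.6073, -0.1552,  0.181 ])] [ 0.6036 -0.1778  0.181 ]
```

```bash
python3 - <<'E'
from h import *
np.set_printoptions(precision=4,suppress=True)
robot.set_gripper(0);o=robot.observe();print(o["gripper_width"],o["ft_force"],o["tool_pos"])
p=o["tool_pos"]
print(robot.line_to([.602,-.1775,p[2]+.035],vel=.06,guard=15));print(robot.observe()["ft_force"])
robot.line_to([.602,-.1775,p[2]+.115],vel=.12);robot.pause(.3)
o=robot.observe();print(o["time"],o["gripper_width"],o["ft_force"],o["torque"],o["tool_pos"],o["tcp_rot"])
c,im=snap("h0");s=robot.grab_frame("side");cv2.imwrite("pics/side1.png",s);sc=robot.grab_frame("scene");cv2.imwrite("pics/scene1.png",sc)
a=cv2.resize(im[60:260,130:380],(500,400),interpolation=2);b=cv2.resize(s[60:220,200:320],(300,400),interpolation=2)
cv2.imwrite("pics/v5.png",np.hstack([a,b]))
E
```

```text
0.023975277359611483 [-1.189  -0.3705  9.6281] [ 0.6025 -0.1781  0.238 ]
True
[ 2.0343 -0.9348 -0.7142]
17.8083 0.024239844758240366 [-0.7342  0.0612 -3.0451] [-0.0153  0.0487 -0.0087] [ 0.6019 -0.1775  0.3526] [179.9713  -0.086  172.4887]
```

View pics/v5.png

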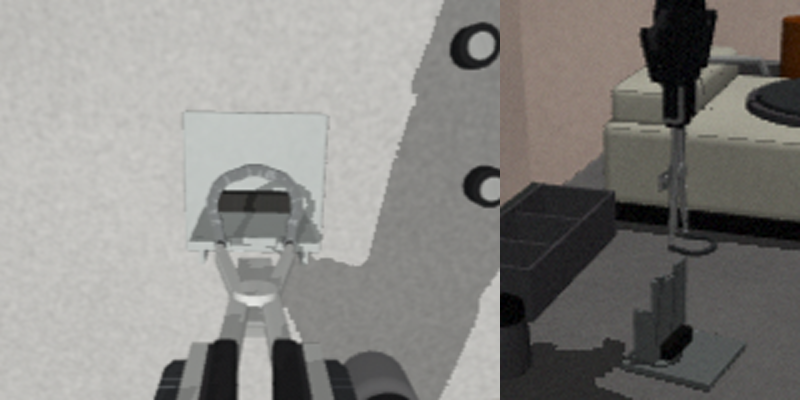

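The pliers are off the rack, upright and symmetric (ring centre column is about the principal column), squeezed with the ring spread. Ring span and depth match the geometry. I'll hover over the stub and compare ring and shaft in one image.

```bash
python3 - <<'E'
from h import *
np.set_printoptions(precision=4,suppress=True)
c=load("h0");tp=np.array([.6019,-.1775,.3526]);R=Ro.from_euler("xyz",[180,0,172.5],degrees=True).as_matrix()
for p in((257.5,142.5),(234,166),(281,166)):
    print(p,R.T@(onz(c,p,tp[2]-.206)-tp))
A=np.radians(-4.7);u=np.array([np.cos(A),np.sin(A),0]);S=np.array([.529,.1681,0]);rot=[180,0,175.3]
q=S+.020*u
robot.move_pose(q+[0,0,.350],rot)
robot.line_to(q+[0,0,.208+.088],vel=.1,guard=8);robot.pause(.4)
c,im=snap("k0");o=robot.observe();print(o["time"],o["tool_pos"],o["tcp_rot"],o["ft_force"],o["gripper_width"],q)
s=robot.grab_frame("side");cv2.imwrite("pics/side2.png",s);cv2.imwrite("pics/scene2.png",robot.grab_frame("scene"))
a=cv2.resize(im[90:240,190:330],(560,600),interpolation=2);b=cv2.resize(s[160:310,210:270],(240,600),interpolation=2)
cv2.imwrite("pics/v6.png",np.hstack([a,b]))
E
```

```text
(257.5, 142.5) [0.0432 0.0011 0.206 ]
(234, 166) [ 0.0183 -0.024   0.206 ]
(281, 166) [0.0183 0.0262 0.206 ]
20.4083 [0.549  0.1665 0.2962] [179.9988   0.0109 175.3027] [ 0.3235 -0.7201 -2.6876] 0.0244590841541201 [0.5489 0.1665 0.    ]
```

View pics/v6.png

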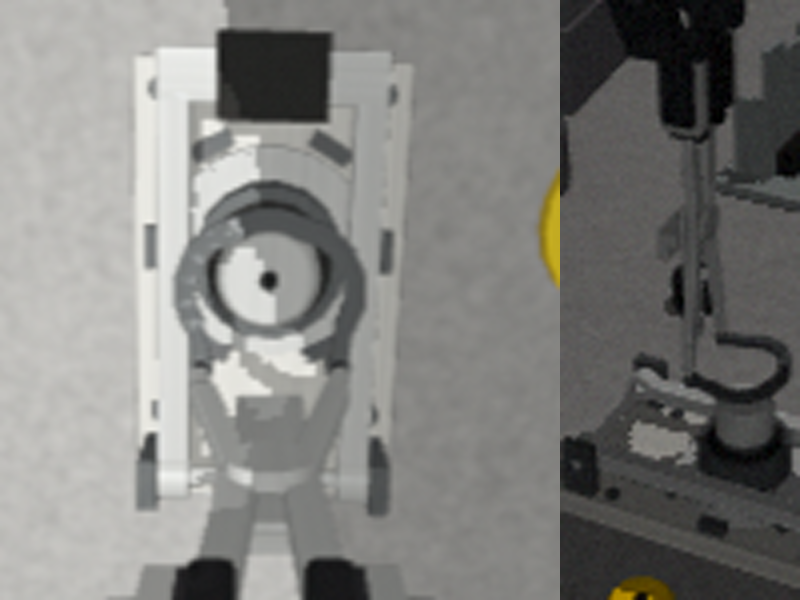

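```bash
python3 - <<'E'
from h import *
np.set_printoptions(precision=4,suppress=True)
c=load("k0");im=cv2.imread("pics/k0.png");t=np.array([.549,.1665,.2962])
R=Ro.from_euler("xyz",[180,0,175.303],degrees=True).as_matrix()
px=lambda x,y:(190+(x+.5)/4-.5,90+(y+.5)/4-.5)
hp=hole(im,px(268,280),4);hw=onz(c,hp,.068);print("hole",hp,hw,R.T@(hw-t))
for n,p,z in(("front outer",(269,207),.0902),("L",(175,280),.0882),("R",(364,280),.0882),("inner front top",(269,231),.0862)):
    print(n,R.T@(onz(c,px(*p),z)-t))
g=cv2.cvtColor(im,cv2.COLOR_BGR2GRAY)
print("col",g[130:180,257]);print("row",g[160,228:290])
E
```

```text
hole (np.float64(256.84100195416585), np.float64(159.65819861431868)) [0.5289 0.1684 0.068 ] [0.0201 0.0003 0.2282]
front outer [0.0439 0.0003 0.206 ]
L [ 0.0244 -0.0248  0.208 ]
R [0.0243 0.0257 0.208 ]
inner front top [0.0371 0.0003 0.21  ]
col [162 161 162 162 159  90  61  79  81  78  49  42  73  82  81  82  82  90
 133 157 158 158 157 157 156 157 154 129  50  27  27  37  94 173 217 219
 218 218 218 218 206 143 115 120 156 220 220 219 220 226]
row [222 213 225 226 213 169 126 126 134 144 145 121 123 110  57  62 126 182
 210 218 219 220 221 221 219 211 176  76  39  27  43 112 159 160 159 159
 160 160 157 150 136 108  56  42  62  79  81  87  91  82  82  80  82 121
 158 161 167 169 164 163 163 152]
```

Ring and shaft agree to about 0.2 mm in the tool frame, so I'll descend under guard.

```bash
python3 - <<'E'
from h import *
np.set_printoptions(precision=4,suppress=True)
p=np.array([.5489,.1666,0])
def st(n,h):
    o=robot.observe();print(n,h,"ringz",o["tool_pos"][2]-.208,o["tool_pos"],o["ft_force"],o["gripper_width"],o["time"]);return o
h=robot.line_to(p+[0,0,.208+.056],vel=.025,guard=6);robot.pause(.2);st("on shaft",h)
if not h:
    h=robot.line_to(p+[0,0,.208+.0485],vel=.02,guard=5);robot.pause(.2);st("near",h)
    if not h:
        h=robot.line_to(p+[0,0,.208+.0435],vel=.01,guard=4);st("hub",h)
c,im=snap("m0");s=robot.grab_frame("side")
a=cv2.resize(im[90:240,190:330],(560,600),interpolation=2);b=cv2.resize(s[160:310,210:270],(240,600),interpolation=2)
cv2.imwrite("pics/v7.png",np.hstack([a,b]))
E
```

```text
on shaft False ringz 0.0561368355037771 [0.549  0.1666 0.2641] [-0.7103 -0.2625 -3.3375] 0.02431089613971184 22.1417
near False ringz 0.04863779530013265 [0.549  0.1666 0.2566] [ 0.1485 -0.0497 -3.5598] 0.024560794438090228 22.8667
hub True ringz 0.045950151098797215 [0.5491 0.1666 0.254 ] [ 0.6526 -0.4836  5.2057] 0.024211185516007545 23.2333
```

View pics/v7.png

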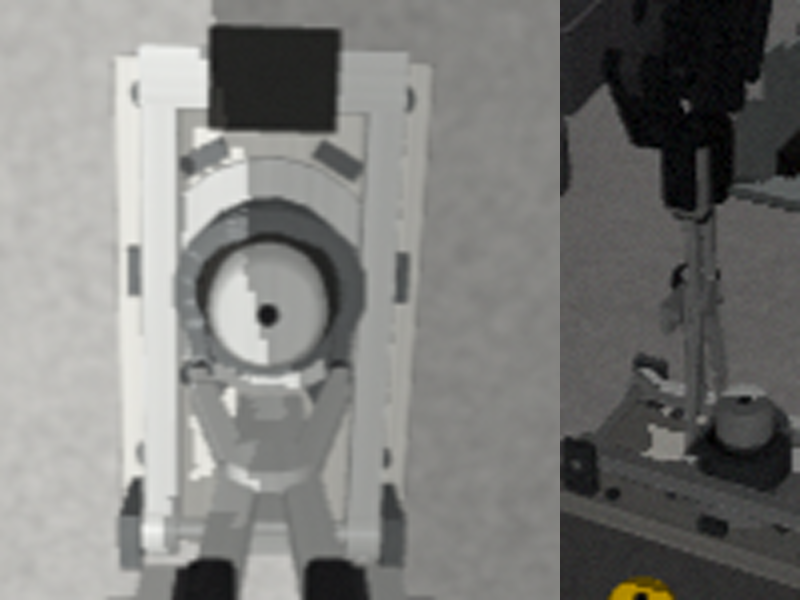

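The ring sits round the shaft at the hub. Contact came at ring z = 46.0 mm as predicted, with about 8 N peak. I'll back off 1 mm to mid-groove and hand in.

```bash
python3 - <<'E'
from h import *
np.set_printoptions(precision=4,suppress=True)
robot.line_to([.5489,.1666,.2551],vel=.01);robot.pause(.5)
for i in range(2):
    o=robot.observe();print(o["tool_pos"],o["tcp_rot"],o["ft_force"],o["gripper_width"],o["time"]);robot.pause(.2)
if abs(o["ft_force"][2]+3.2)<1.5: robot.job_done();print("handed in")
E
```

```text
[0.5489 0.1666 0.2551] [-179.9834   -0.1031  175.304 ] [-0.0089 -0.5442 -2.8975] 0.02418570331236398 24.225
[0.5489 0.1666 0.2551] [-179.9832   -0.0976  175.2995] [ 0.0054  0.2559 -2.9138] 0.02447375218351447 24.425
the job is handed in; nothing more can be done
handed in
```

I refitted the snap ring as asked and handed the job in at about 24.6 s on the robot's clock. The arm is still holding the pliers upright and squeezed, with the ring spread and level with the groove.

- **Yoke:** I swung it down first. It met a firm stop with the pad at z = 40.6 mm, against 41 mm expected, and later pictures show it level.
- **Pliers and ring:** I took the pliers off the rack by the grips. Just before the descent, the ring and shaft were aligned to about 0.2 mm.
- **Descent:** The ring slid over the shaft without catching. It touched the hub lightly, about 8 N, at the height predicted, and I then raised it about 1 mm to mid-groove.
- **Last checks:** The tool force was about 2.9 N downward, which is just the weight of the pliers, so the ring is not pressing on the hub. The tool tilt was about 0.1°.

**Disagreements and gaps:**
- **Grip width:** The gripper reads about 24 mm at the grips instead of 28 mm. I put that down to the hard grip pushing slightly past the stop. I had no direct reading of the spread angle, but the pictures showed the ring about 50 mm wide, which matches fully spread.
- **Closing and lifting:** Closing the gripper pressed the pliers on the rack ledge with about 10 N. The guard then tripped early in the lift as that load came off.
- **After backing off:** I took no picture after the 1 mm raise. That last position rests on the arm's readings.

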